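Lay out the glassware round the cork rings

ROBOT

A 6-joint arm with a two-finger parallel gripper is mounted at the origin on a cart in front of the work surface, level with it; the furniture and walls round the work are solid. World frame = base frame: x ahead of the robot, y to its left, z up, the work surface at z = 0. Lengths are in m, angles in rad, forces in N, time in s.
With the tool pointing down it reaches from about 0.3 to 0.775 m from the base axis. Payload 14.6 kg.
Tool frame: the origin (TCP) lies between the finger pads; the fingertips stand 14 mm ahead of it and the grasp point (between the pads) lies 5 mm behind it; z points along the fingers, y is the direction in which the jaws open and shut (so a half turn about z gives the same grasp; the last joint's range is limited). The gripper opens to 94 mm and grips with 3 to 60 N. Pads are 16 mm wide; open, the fingers measure 119 mm over their backs; the gripper's body (75 mm by 177 mm) begins 78 mm behind the grasp point.
Start: joints at [-0.067, 0.3, 1.521, -0, 1.321, -0.067], TCP at [0.55, -0, 0.219] pointing down, gripper open.
Joint ranges: [-3.03, 3.03], [-0.79, 2.21], [0.23, 2.52], [-1.04, 4.18], [0, 3.07], [-2.55, 2.55]. Speed limits (rad/s): [2.22, 2.22, 2.57, 3.14, 3.14, 3.14].

INTERFACE

Orientations are given as a 3x3 rotation matrix whose columns are the frame's x, y, z axes.
In Python, from cell import env gives the robot as it stands.
- The arm moves only by the tool step_arm, never from a script. Its argument "series" is a list of rows, each a list of 7 numbers: the turn, a rotation vector about the tool's x, y, z in degrees, then the shift along the tool's x, y, z in mm, then the gripper command: -1 is shut, 1 is fully open, values between are in proportion. A call has 1 to 5 rows; each row is the pose to reach, as a shift and turn from the pose commanded when the call began, along the tool's axes at that moment; what a row does not reach only later rows make up. A row lasts 1/12 s, in which the tool goes at most 41.7 mm and 7.16 degrees, less where a joint would pass 70% of its speed; a pose out of reach is approached as far as the arm can. A call with a gripper value outside its range is refused whole. The fingers move at their own pace and stop on an object; "force" is the grip in N (left out, the last holds). Time passes only in rows, so rows that repeat a pose let the fingers close. It gives the time, the measured TCP pose, the force and the opening at its end, in the units of the state.
- env.state(): the state, without advancing time (a new reading comes with each control period).
- env.camera(name): name is "scene" or "side" or "wrist"; returns the picture (420x560x3 uint8, blue, green, red); there is no depth.
- env.camera_info(name): a dict with "fovy" (degrees; the focal length in pixels is half the picture's height over the tangent of half this angle, whatever the lens; pixels are square), "cx", "cy" (the principal point, pixels), "T" (4x4, takes a point from camera to world coordinates). Camera axes: x right, y down, z forward; pixel columns grow to the right and rows downward; lengths in m; the calibration is good to about 2 mm. The wrist camera is an equidistant fisheye: a pixel r from the principal point sees the ray r / f radians off the axis. A picture is of the moment at which its call begins: read the wrist's pose just before it. camera_info takes no time and is no camera call; for the wrist camera it gives the pose at the moment of the call.
- env.close_job(): hands the job in, once; it reports no verdict.
The state is a dict: "t": time; "qpos": joint angles; "qvel": joint speeds; "effort": joint torques, N m; "position": TCP position; "ee_rot": TCP orientation; "ft_force": force on the tool from outside, world axes, zero at the start; "wrist_torque": the same for the moment, N m; "finger_gap": opening from 0.0 (shut) to 1.0 (fully open).
Only numpy, scipy, OpenCV 4.12 (cv2) and the standard library are available. Lean on these libraries where they do the work, as an engineer would, in place of code of your own. Each camera call takes 0.05 s, during which the arm holds its last target. There are 200 camera calls.

TASK

Lay out the bench for the next sample: stand the brown bottle in the middle of the empty large cork ring, down on the bench; stand the small beaker exactly midway between the large ring and the small one that holds the round flask; lay the petri dish squarely in front of the beaker, on the robot's side and at right angles to the line of the rings, 10 cm from centre to centre; and stand the white-capped vial from the front of the bench upright on the middle of the dish. Keep everything upright, leave the large beaker and the conical flask at the back where they stand, and let go of everything at the end.

Things in the scene. Friction and masses are not known exactly. Their poses are not given: they have to be found in the camera images.
- large_ring: large cork ring, fixed to the bench, empty at the start: 145 mm outside diameter, about 78 mm hole, 30 mm high. Origin: its centre, at bench level. Its y axis runs along the line that joins the centres of the two rings (the small ring lies at +y or at -y of it, always 250 mm away, centre to centre); its -x axis points to the robot's side, at right angles to that line.
- small_ring: small cork ring, fixed to the bench, with a round clear glass flask fixed in it (bulb 88 mm wide, top of the neck 144 mm above the bench): ring 110 mm outside diameter, 27 mm high, 250 mm from the large ring. Origin: its centre, at bench level.
- bottle: brown (amber) glass bottle with a black cap: body 52 mm across, shoulders from about 78 mm, 98 mm high over the cap (cap 33 mm across). Origin: centre of its underside, z up.
- small_beaker: the smaller of the two clear glass beakers (50 ml), empty: body 44 mm across, 50 mm over the spout, 58 mm high, open at the top; it is grasped across the outside. Origin: centre of its underside, z up.
- dish: lidded clear petri dish, a flat disc 59 mm across and 15 mm high (lid and dish are one piece). Origin: centre of its underside, z up.
- sample_vial: small clear glass vial with a white cap, 21 mm across, 47 mm high, standing loose in the front part of the bench (other vials far at the back, about 0.9 m from the robot, are no part of this); it is grasped round the body, up to 42 mm. Origin: centre of its underside, z up.
- large_beaker: bystander: the larger clear glass beaker (100 ml), 53 mm across, 70 mm high, stands loose behind the work. Leave it alone. Origin: centre of its underside.
- conical_flask: bystander: conical glass flask 61 mm across the base, 107 mm high, stands loose behind the work. Leave it alone. Origin: centre of its underside.
Things that resemble listed ones, but are neither listed nor needed, are in the scene too. Several things have the shape of the sample_vial; the one meant has the colours described above.

How it is judged:
At the end, for the whole second after the job is handed in: Upright, released, at rest: bottle on the bench inside the large ring, within 12 mm of its centre; beaker within 13 mm of midway between the rings; dish flat, 85-115 mm from the beaker, 80-120 mm in front of the ring line, within 18 mm sideways of its middle; vial on the dish within 12 mm of centre (horizontal distance between bottle and large_ring below 0.012 m and height (world z) of each of bottle, small_beaker, dish below 0.006 m and angle between each of bottle, small_beaker, dish, sample_vial's own z axis and vertical below 0.1 rad and x of small_beaker in the frame of large_ring between -0.013 and 0.013 m and (y of small_beaker in the frame of large_ring between 0.112 and 0.138 m or y of small_beaker in the frame of large_ring between -0.138 and -0.112 m) and horizontal distance between small_beaker and small_ring below 0.145 m and x of dish in the frame of large_ring between -0.12 and -0.08 m and (y of dish in the frame of large_ring between 0.107 and 0.143 m or y of dish in the frame of large_ring between -0.143 and -0.107 m) and horizontal distance between dish and small_ring below 0.2 m and horizontal distance between dish and small_beaker between 0.085 and 0.115 m and horizontal distance between sample_vial and dish below 0.012 m and height (world z) of sample_vial between 0.011 and 0.02 m and linear speed of each of bottle, small_beaker, dish, sample_vial below 0.02 m/s); the robot touches nothing.
It fails at once if the large beaker or the conical flask is moved by more than 15 mm (distance of any of large_beaker, conical_flask from where it was at the start of the episode above 0.015 m).
It fails at once if a piece of glassware is tipped by more than 0.6 rad (angle between any of bottle, small_beaker, dish, sample_vial's own z axis and vertical above 0.6 rad).
It also fails if it takes over 112 s, if anything falls off the work surface, if the arm or the gripper's body presses on something with over 40 N, if the wrist force passes 120 N, or if a joint passes its speed limit or range.

## Working session

There is one attempt and no reset: what is moved stays moved. The work goes in short steps, Python scripts to look and compute and a tool call to move; the robot and the scene stay as the last step left them, time stands still between calls to the robot, and variables do not carry over. Pictures are saved under pics/ and viewed, about 12 in all and at most 16, crops included, and the job is handed in when it is done.

Besides the shell and the picture viewer there is one more tool, called after "Call:" as name(argument=value, ...), one argument or row to a line, values as JSON. step_arm: Moves the arm, as the interface text tells. Its arguments: {"type":"object","properties":{"series":{"type":"array"},"force":{"type":"number"}},"required":["series"]}

```bash
mkdir -p pics; ls; cat > h.py <<'E'
import numpy as np, cv2
from cell import env
def snap(n,f):
    i=env.camera_info(n); im=env.camera(n); cv2.imwrite('pics/'+f,im); np.save('pics/'+f+'.npy',i,allow_pickle=True); return im,i
def ray(i,u,v,name):
    f=210/np.tan(np.radians(i['fovy'])/2); d=np.array([u-i['cx'],v-i['cy']])
    if name=='wrist':
        r=np.hypot(*d); th=r/f; c=np.r_[d/max(r,1e-9)*np.sin(th),np.cos(th)]
    else: c=np.r_[d/f,1]
    return i['T'][:3,3],i['T'][:3,:3]@c
def px(f,u,v,z=0):
    name=f.split('_')[0]; i=np.load('pics/'+f+'.png.npy',allow_pickle=True).item()
    o,d=ray(i,u,v,name); return (o+d*(z-o[2])/d[2])[:2].round(4)
def proj(f,P):
    name=f.split('_')[0]; i=np.load('pics/'+f+'.png.npy',allow_pickle=True).item()
    c=np.linalg.inv(i['T'])@np.r_[P,1]; c=c[:3]; fl=210/np.tan(np.radians(i['fovy'])/2)
    r=np.hypot(c[0],c[1]); k=fl*np.arctan2(r,c[2])/max(r,1e-9) if name=='wrist' else fl/c[2]
    return (c[:2]*k+[i['cx'],i['cy']]).round(1)
E
python3 - <<'E'
from h import *
for n in ['scene','side','wrist']:
    im,i=snap(n,n+'_1.png'); print(n,i)
a=[cv2.imread(f'pics/{n}_1.png') for n in ['scene','side','wrist']]
print(env.state())
E
```

```text
pics
scene {'fovy': 51.30811135974631, 'cx': 277.462159424603, 'cy': 205.21102340313897, 'T': array([[ 0.49809459, -0.3892854 ,  0.77482815, -0.22142494],
       [-0.8671137 , -0.22768347,  0.4430283 , -0.53001773],
       [ 0.00395111, -0.8925341 , -0.4509626 ,  0.53995123],
       [ 0.        ,  0.        ,  0.        ,  1.        ]])}
side {'fovy': 48.34665947219972, 'cx': 285.12458151848966, 'cy': 212.34749608418375, 'T': array([[ 0.96953989, -0.14478089,  0.19756236,  0.31669514],
       [-0.24462115, -0.6130858 ,  0.75118992, -1.10705652],
       [ 0.01236473, -0.77663653, -0.62982761,  0.91026969],
       [ 0.        ,  0.        ,  0.        ,  1.        ]])}
wrist {'fovy': 65.70646984690485, 'cx': 278.8601507277563, 'cy': 210.99617159902343, 'T': array([[ 9.99996814e-01, -2.44777996e-04, -2.51241331e-03,
         5.49277714e-01],
       [-8.87090841e-04, -9.65882662e-01, -2.58978565e-01,
         7.55829504e-02],
       [-2.36330420e-03,  2.58979968e-01, -9.65879801e-01,
         3.85791901e-01],
       [ 0.00000000e+00,  0.00000000e+00,  0.00000000e+00,
         1.00000000e+00]])}
{'t': 0.15, 'qpos': array([-6.66061973e-02,  3.00302634e-01,  1.52141444e+00, -1.09921878e-06,
        1.32068394e+00, -6.66024001e-02]), 'qvel': array([-2.92402259e-04, -2.35504366e-04, -3.09300213e-03, -9.07918490e-04,
       -9.06817938e-05,  2.38093930e-03]), 'effort': array([-2.50185103e-04, -5.31960297e+01, -3.52822959e+01,  7.07691838e-02,
        2.35654798e-02, -3.66386917e-05]), 'position': array([5.49825239e-01, 5.04152914e-06, 2.19049232e-01]), 'ee_rot': array([[ 3.54598127e-06,  9.99999675e-01, -8.06640277e-04],
       [ 9.99999999e-01, -3.50344064e-06,  5.27394513e-05],
       [ 5.27366081e-05, -8.06640463e-04, -9.99999673e-01]]), 'ft_force': array([-0.42658868,  0.14267674,  0.43292048]), 'wrist_torque': array([-0.05677328, -0.00701149,  0.03314007]), 'finger_gap': 0.9972226695911603}
```

View pics/scene_1.png

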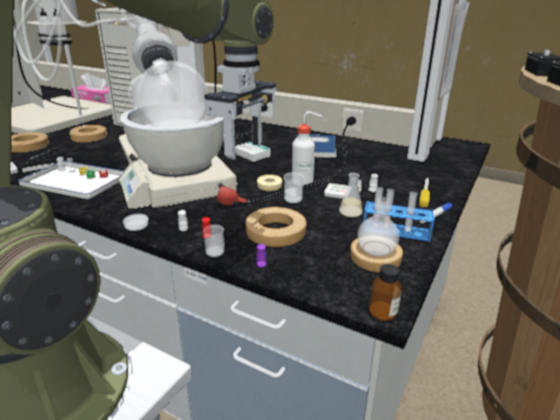

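View pics/wrist_1.png

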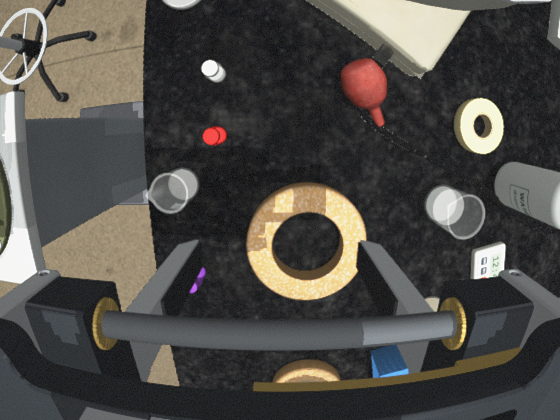

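Scene: large ring about (276,226), small ring with flask (376,252), bottle (386,295), small beaker (214,241), white vial (182,220), dish (136,222). Between them stand a red vial (206,228) and a purple vial (262,255). Wrist view: the large ring's centre is about (308,241), the beaker is at (172,190), the white vial at (212,70), and part of the dish shows at (182,2).

View pics/side_1.png

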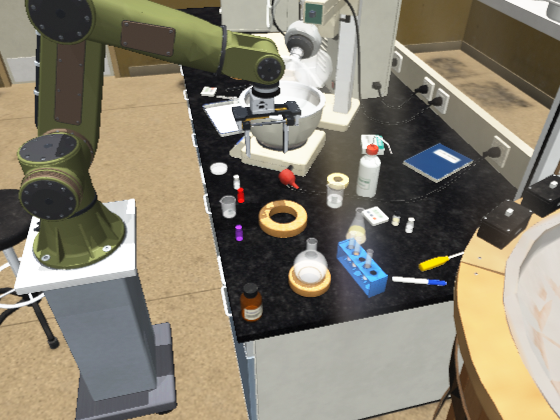

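```bash
python3 - <<'E'
from h import *
L=px('wrist_1',307,240,.03); print('L wrist',L,'hole bottom', px('scene_1',276,226,.03))
print('S',px('scene_1',376,252,.027),'bottle',px('scene_1',384,308,.005),px('scene_1',389,273,.098))
print('beaker wrist',px('wrist_1',168,194,.0),px('scene_1',215,249,0),'rim',px('scene_1',214,231,.058))
print('wvial',px('wrist_1',208,67,.047),px('scene_1',183,227,0),'dish',px('scene_1',136,222,.01))
print('red',px('scene_1',206,237,0),'purple',px('scene_1',262,263,0))
print('flask',px('scene_1',350,208,.0),'lb',px('scene_1',293,198,0))
E
```

```text
L wrist [ 0.5811 -0.0548] hole bottom [ 0.5585 -0.0803]
S [ 0.5734 -0.3201] bottle [ 0.431  -0.3855] [ 0.4107 -0.3899]
beaker wrist [ 0.4084 -0.0056] [0.4421 0.0131] rim [0.4282 0.0009]
wvial [0.4747 0.14  ] [0.4834 0.1434] dish [0.4308 0.2486]
red [0.4739 0.064 ] purple [ 0.4482 -0.1091]
flask [ 0.791  -0.1775] lb [ 0.7678 -0.015 ]
```

```bash
python3 - <<'E'
from h import *
print('side L',px('side_1',283,216,.03),'S',px('side_1',310,276,.027),'bottle',px('side_1',251,290,.098),px('side_1',253,314,0),'beaker',px('side_1',229,201,.058),px('side_1',229,214,0),'wv',px('side_1',237,188,0),'dish',px('side_1',219,169,.01),'flask',px('side_1',356,244,0), 'lb',px('side_1',335,204,0))
for n in ['scene_1','side_1','wrist_1']: print(n,proj(n,[.581,-.055,.03]),proj(n,[.55,0,.219]),proj(n,env.state()['position']))
E
```

```text
side L [ 0.5825 -0.0724] S [ 0.5925 -0.32  ] bottle [ 0.4266 -0.3935] [ 0.43   -0.3843] beaker [ 4.346e-01 -2.000e-04] [0.4326 0.0104] wv [0.4791 0.1385] dish [0.4357 0.2484] flask [ 0.7643 -0.2073] lb [ 0.7662 -0.017 ]
scene_1 [271.6 219.5] [243.2 145. ] [243.1 145. ]
side_1 [281.1 212.5] [266.2 149.8] [266.1 149.8]
wrist_1 [306.9 240.1] [281.  264.2] [280.7 264.2]
```

Scene and side agree once I allow for the rounded ring edges: large ring about (0.58,-0.06), small ring (0.595,-0.31), bottle (0.43,-0.385). I'll go to the bottle and take a close look.

Call:
step_arm(
  series=[
    [0,0,0,-190,-76,0,1],
    [0,0,0,-190,-76,0,1],
    [0,0,0,-190,-76,0,1],
    [0,0,0,-190,-76,0,1],
    [0,0,0,-190,-76,0,1],
  ],
  force=15,
)

```text
t: 0.57
position: [0.4727, -0.1918, 0.2194]
ee_rot: [[0.0, 1.0, -0.0], [1.0, -0.0, -0.0], [-0.0, -0.0, -1.0]]
ft_force: [1.3, 0.3, 0.5]
finger_gap: 1.001
```

Call:
step_arm(
  series=[
    [0,0,0,-130,-34,0,1],
    [0,0,0,-130,-34,0,1],
    [0,0,0,-130,-34,0,1],
    [0,0,0,-130,-34,0,1],
    [0,0,0,-130,-34,0,1],
  ],
)

```text
t: 0.98
position: [0.4389, -0.3221, 0.2189]
ee_rot: [[0.004, 1.0, -0.001], [1.0, -0.004, 0.0], [0.0, -0.001, -1.0]]
ft_force: [0.1, 1.2, -0.2]
finger_gap: 0.998
```

```bash
python3 - <<'E'
from h import *
snap('wrist','wrist_2.png'); s=env.state(); print(s['t'],s['position'],s['ee_rot'])
E
```

```text
1.0333 [ 0.4395855  -0.32048645  0.2190065 ] [[ 2.01786139e-03  9.99997815e-01 -5.45232224e-04]
 [ 9.99997764e-01 -2.01751576e-03  6.33723140e-04]
 [ 6.32621741e-04 -5.46509771e-04 -9.99999651e-01]]
```

View pics/wrist_2.png

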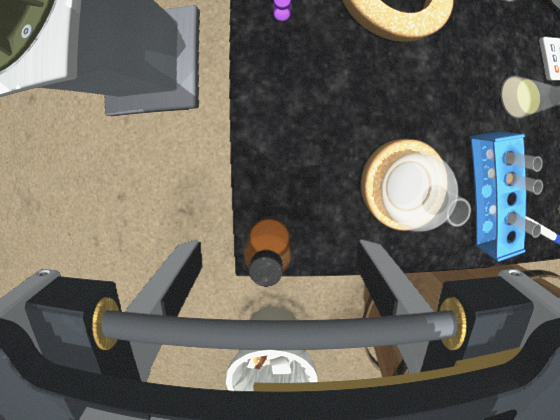

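Cap centre is about (266,268) and the bottle's base sits under (269,242). Small ring spans about columns 361–450 and rows 139–231, centre (405,185).

```bash
python3 - <<'E'
from h import *
print('cap',px('wrist_2',266,268,.098),'low edge',px('wrist_2',269,222,.0),'S',px('wrist_2',405,185,.0135))
print('L',px('wrist_1',307,241,.015), 'L edge check',px('wrist_2',400,39,.0))
for P in [[.43,-.385,.098],[.595,-.305,.0135]]: print([proj(n,P) for n in ['scene_1','side_1','wrist_2']])
E
```

```text
cap [ 0.4249 -0.381 ] low edge [ 0.4251 -0.364 ] S [ 0.5918 -0.314 ]
L [ 0.5825 -0.0616] L edge check [ 0.5873 -0.1316]
[array([389.6, 266.6]), array([251.7, 287. ]), array([271.3, 271.7])]
[array([371.9, 250.7]), array([309.1, 275.3]), array([407.9, 177.8])]
```

Call:
step_arm(
  series=[
    [0,0,0,-33,-7,0,1],
    [0,0,0,-66,-14,0,1],
    [0,0,0,-66,-14,30,1],
    [0,0,0,-66,-14,60,1],
    [0,0,0,-66,-14,90,1],
  ],
)

```text
t: 1.45
position: [0.4267, -0.3847, 0.1285]
ee_rot: [[-0.001, 1.0, 0.001], [1.0, 0.001, -0.0], [-0.0, 0.001, -1.0]]
ft_force: [0.4, 0.4, -1.1]
finger_gap: 0.998
```

Call:
step_arm(
  series=[
    [0,0,0,0,0,30,1],
    [0,0,0,0,0,60,1],
    [0,0,0,0,0,80,1],
    [0,0,0,0,0,80,0.0],
    [0,0,0,0,0,80,-1],
  ],
)

```text
t: 1.87
position: [0.4266, -0.3847, 0.0494]
ee_rot: [[-0.002, 1.0, -0.001], [1.0, 0.002, 0.001], [0.001, -0.001, -1.0]]
ft_force: [-0.3, -0.8, 1.0]
finger_gap: 0.893
```

Call:
step_arm(
  series=[
    [0,0,0,0,0,0,-1],
    [0,0,0,0,0,0,-1],
    [0,0,0,0,0,0,-1],
    [0,0,0,0,0,0,-1],
    [0,0,0,0,0,0,-1],
  ],
)

```text
t: 2.28
position: [0.4261, -0.3861, 0.0501]
ee_rot: [[0.0, 1.0, 0.001], [1.0, -0.0, -0.001], [-0.001, 0.001, -1.0]]
ft_force: [-2.4, 1.1, 2.2]
finger_gap: 0.539
```

```bash
python3 - <<'E'
from h import *
snap('wrist','wrist_3.png'); s=env.state(); print(s['t'],s['position'],s['finger_gap'],s['ft_force'])
E
```

```text
2.3333 [ 0.42614392 -0.38623952  0.05009588] 0.5369123710372937 [-0.77014281  1.39344926  4.39213104]
```

View pics/wrist_3.png

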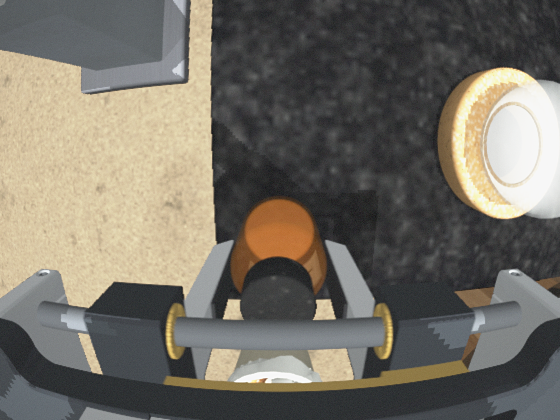

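The bottle is between the pads, cap centre about (278,291), gap about 51 mm. Lift and check the offset.

Call:
step_arm(
  series=[
    [0,0,0,0,0,0,-1],
    [0,0,0,0,0,-20,-1],
    [0,0,0,0,0,-60,-1],
    [0,0,0,0,0,-100,-1],
    [0,0,0,0,0,-140,-1],
  ],
  force=20,
)

```text
t: 2.75
position: [0.4256, -0.3856, 0.1908]
ee_rot: [[0.0, 1.0, -0.001], [1.0, -0.0, 0.001], [0.001, -0.001, -1.0]]
ft_force: [0.5, -0.3, -1.0]
finger_gap: 0.537
```

```bash
python3 - <<'E'
from h import *
print(px('wrist_3',278,291,.098)); s=env.state(); print(s['position'],s['finger_gap'],s['ft_force'])
E
```

```text
[ 0.4249 -0.3768]
[ 0.42555549 -0.38560395  0.19075925] 0.5374678401717251 [ 0.50022416 -0.32916198 -1.04101893]
```

Call:
step_arm(
  series=[
    [0,0,0,36,16,-10,-1],
    [0,0,0,72,32,-10,-1],
    [0,0,0,108,48,-10,-1],
    [0,0,0,144,64,-10,-1],
    [0,0,0,180,80,-10,-1],
  ],
)

```text
t: 3.17
position: [0.5062, -0.2042, 0.1993]
ee_rot: [[0.0, 1.0, -0.0], [1.0, -0.0, 0.0], [0.0, -0.0, -1.0]]
ft_force: [0.8, 0.8, -1.9]
finger_gap: 0.539
```

Call:
step_arm(
  series=[
    [0,0,0,36,20,0,-1],
    [0,0,0,72,40,0,-1],
    [0,0,0,108,60,0,-1],
    [0,0,0,144,77,0,-1],
    [0,0,0,144,77,0,-1],
  ],
)

```text
t: 3.58
position: [0.5846, -0.0563, 0.1989]
ee_rot: [[-0.005, 1.0, -0.0], [1.0, 0.005, 0.001], [0.001, -0.0, -1.0]]
ft_force: [-0.1, 0.7, -1.4]
finger_gap: 0.538
```

```bash
python3 - <<'E'
from h import *
s=env.state(); print(s['t'],s['position'],s['finger_gap'],s['ft_force'])
snap('side','side_4.png');snap('wrist','wrist_4.png')
a=cv2.imread('pics/side_4.png')[90:270,190:370]; b=cv2.imread('pics/wrist_4.png')
cv2.imwrite('pics/c4.png',np.hstack([cv2.resize(a,(400,400),interpolation=cv2.INTER_CUBIC),b[20:420,80:480]]))
print(proj('side_4',[.5825,-.0616,.015]),proj('wrist_4',[.5825,-.0616,.015]))
E
```

```text
3.5833 [ 0.58460755 -0.05630661  0.19886645] 0.5384417099638279 [-0.05104115  0.66759359 -1.4144996 ]
[282.1 217.6] [279.1 197.3]
```

View pics/c4.png

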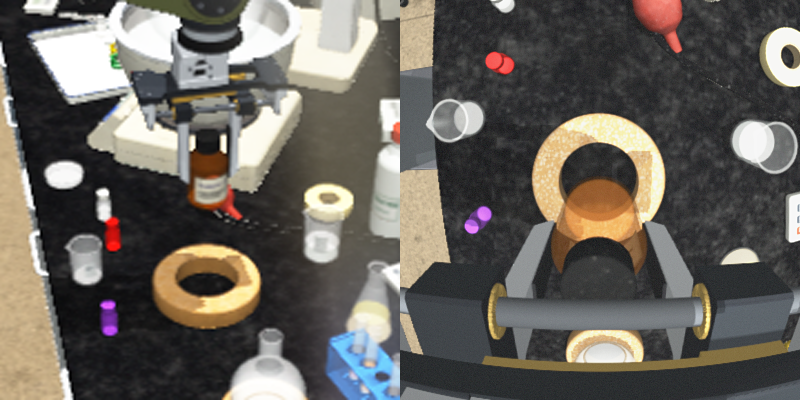

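The ring outline centre (279,199) in the wrist view matches my prediction (279,197). The bottle hangs upright, base near (284.5,181) in the side picture. I'll check the offset in the grip.

```bash
python3 - <<'E'
from h import *
print(proj('side_4',[.5835,-.0605,.149]),proj('side_4',[.5835,-.0605,.247]), px('side_4',284.5,181,.149),px('side_4',283.5,152,.247)); 
print(env.state()['position'])
a=cv2.imread('pics/side_4.png')[130:200,250:320]; g=a.astype(int)
m=(g[...,2]>g[...,0]*1.6)&(g[...,2]>60)&(g[...,2]<190); ys,xs=np.nonzero(m); print(np.percentile(xs+250,[5,50,95]),np.percentile(ys+130,[2,50,98]))
E
```

```text
[282.7 180.8] [283.1 150.9] [ 0.5881 -0.0628] [ 0.5832 -0.0663]
[ 0.58305505 -0.06073242  0.19882598]
[271. 283. 294.] [131.76 165.   188.  ]
```

Call:
step_arm(
  series=[
    [0,0,0,0,0,30,-1],
    [0,0,0,0,0,60,-1],
    [0,0,0,0,0,90,-1],
    [0,0,0,0,0,115,-1],
    [0,0,0,0,0,130,-1],
  ],
)

```text
t: 4.1
position: [0.5813, -0.0632, 0.0664]
ee_rot: [[0.002, 1.0, -0.004], [1.0, -0.002, 0.0], [0.0, -0.004, -1.0]]
ft_force: [0.5, -1.1, -2.1]
finger_gap: 0.542
```

Call:
step_arm(
  series=[
    [0,0,0,0,0,9,-1],
    [0,0,0,0,0,16,-1],
    [0,0,0,0,0,18,-1],
    [0,0,0,0,0,18,-1],
    [0,0,0,0,0,18,-1],
  ],
)

```text
t: 4.52
position: [0.5834, -0.0623, 0.0524]
ee_rot: [[0.0, 1.0, 0.001], [1.0, -0.0, -0.0], [-0.0, 0.001, -1.0]]
ft_force: [-0.1, 0.4, -1.4]
finger_gap: 0.537
```

Call:
step_arm(
  series=[
    [0,0,0,0,0,2,-1],
    [0,0,0,0,0,2,-1],
    [0,0,0,0,0,2,0.3],
    [0,0,0,0,0,2,0.7],
    [0,0,0,0,0,2,1],
  ],
)

```text
t: 4.93
position: [0.5831, -0.062, 0.0497]
ee_rot: [[-0.0, 1.0, 0.0], [1.0, 0.0, -0.0], [-0.0, 0.0, -1.0]]
ft_force: [-0.1, 0.3, 0.0]
finger_gap: 0.711
```

Call:
step_arm(
  series=[
    [0,0,0,0,0,0,1],
    [0,0,0,0,0,0,1],
    [0,0,0,0,0,0,1],
    [0,0,0,0,0,-40,1],
    [0,0,0,0,0,-80,1],
  ],
)

```text
t: 5.35
position: [0.5818, -0.0618, 0.1286]
ee_rot: [[0.0, 1.0, -0.005], [1.0, -0.0, 0.001], [0.001, -0.005, -1.0]]
ft_force: [-0.1, 0.2, 0.1]
finger_gap: 0.999
```

Call:
step_arm(
  series=[
    [0,0,0,0,0,-40,1],
    [0,0,0,0,0,-80,1],
    [0,0,0,20,-30,-80,1],
    [0,0,0,40,-60,-80,1],
    [0,0,0,60,-90,-80,1],
  ],
)

```text
t: 5.77
position: [0.4918, -0.0015, 0.2097]
ee_rot: [[0.001, 1.0, 0.001], [1.0, -0.001, -0.0], [-0.0, 0.001, -1.0]]
ft_force: [0.8, 1.7, 1.2]
finger_gap: 1.0
```

```bash
python3 - <<'E'
from h import *
s=env.state(); print(s['t'],s['position'],s['finger_gap'],s['ft_force'])
snap('side','side_5.png');snap('wrist','wrist_5.png')
a=cv2.imread('pics/side_5.png')[110:290,190:370]; b=cv2.imread('pics/wrist_5.png')
cv2.imwrite('pics/c5.png',np.hstack([cv2.resize(a,(400,400),interpolation=cv2.INTER_CUBIC),b[0:400,80:480]]))
E
```

```text
5.7667 [ 0.49178539 -0.00154561  0.20965353] 1.00002195926477 [0.8396782  1.72472861 1.15622342]
```

View pics/c5.png

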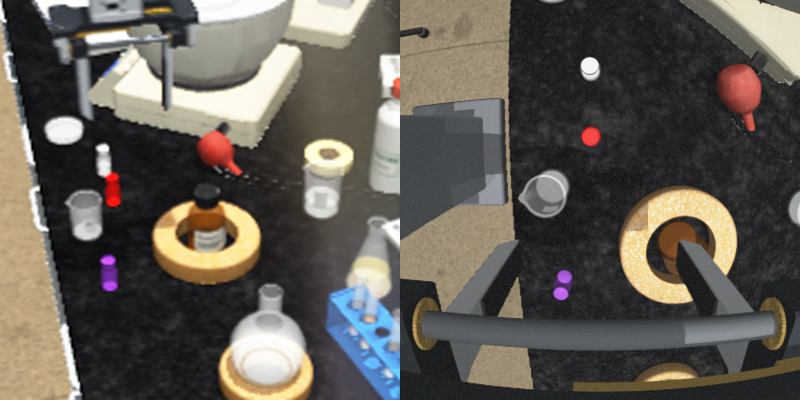

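The bottle stands upright in the ring. Wrist_5: beaker base about (232,187), rim about (224,195); white vial cap (270,65); red vial cap (271,137); purple vial (163..,285) standing nearby.

```bash
python3 - <<'E'
from h import *
f='wrist_5'
print('beaker',px(f,232,187,.003),px(f,224,196,.058),'wv',px(f,270,65,.047),px(f,270,77,0),'red',px(f,271,137,.047),'purple top',px(f,161+80,293,.047),px(f,165+80,278,0))
print('L',px(f,278+80,245,.015),'side beaker', px('side_5',190+86*.45,110+233*.45,0.0),px('side_5',190+85*.45,110+200*.45,0.058))
print('bottle cap',px('side_5',190+206*.45,110+194*.45,.098),'dish',px('side_5',190+64*.45,110+129*.45,.012))
i=np.load('pics/wrist_5.png.npy',allow_pickle=True).item(); print(i['T'])
E
```

```text
beaker [0.4307 0.0061] [0.4305 0.0073] wv [0.4771 0.1392] [0.4757 0.1339] red [0.4781 0.0656] purple top [ 0.4422 -0.1094] [ 0.4421 -0.1135]
L [ 0.5816 -0.0623] side beaker [0.4311 0.0065] [0.4332 0.0051]
bottle cap [ 0.5815 -0.0702] dish [0.4355 0.2514]
[[ 9.99994004e-01  1.00983820e-03 -3.31233230e-03  4.87080700e-01]
 [ 1.20168030e-04 -9.66077707e-01 -2.58251522e-01  7.66755710e-02]
 [-3.46076264e-03  2.58249576e-01 -9.66072036e-01  3.76027117e-01]
 [ 0.00000000e+00  0.00000000e+00  0.00000000e+00  1.00000000e+00]]
```

Beaker at (0.431,0.006), spout toward -x. I'll turn the jaws +60° so the pads miss both the spout and the red vial.

Call:
step_arm(
  series=[
    [0,0,6,4,-31,0,1],
    [0,0,12,8,-62,0,1],
    [0,0,18,8,-62,0,1],
    [0,0,24,8,-62,0,1],
    [0,0,30,8,-62,0,1],
  ],
  force=10,
)

```text
t: 6.28
position: [0.4312, 0.0059, 0.2099]
ee_rot: [[0.505, 0.863, 0.001], [0.863, -0.505, -0.0], [0.0, 0.001, -1.0]]
ft_force: [0.4, -0.1, 0.3]
finger_gap: 0.998
```

Call:
step_arm(
  series=[
    [0,0,6,0,0,20,1],
    [0,0,12,0,0,40,1],
    [0,0,18,0,0,60,1],
    [0,0,24,0,0,80,1],
    [0,0,30,0,0,80,1],
  ],
)

```text
t: 6.7
position: [0.4298, 0.0059, 0.1263]
ee_rot: [[0.869, 0.495, -0.005], [0.495, -0.869, 0.0], [-0.004, -0.003, -1.0]]
ft_force: [-0.2, 0.1, -0.5]
finger_gap: 1.001
```

```bash
python3 - <<'E'
from h import *
s=env.state(); print(s['t'],s['position'],s['ee_rot'][:,1],s['qpos'])
snap('wrist','wrist_6.png')
E
```

```text
6.7 [0.42982205 0.00585088 0.12632283] [ 0.49530288 -0.86871666 -0.00253467] [-7.16041304e-02  1.45590532e-01  1.94550309e+00 -5.98836596e-05
  1.05513409e+00  9.81031644e-01]
```

View pics/wrist_6.png

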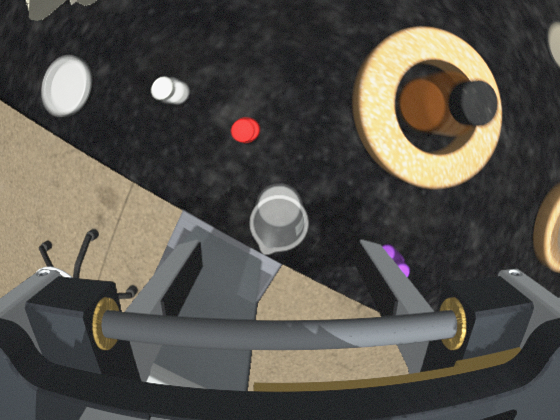

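Rim centre about (279,222), base (280,206), spout at (266,250) between the jaws and off to the side. Dish (67,86), vial cap (163,90), bottle cap (475,103).

```bash
python3 - <<'E'
from h import *
f='wrist_6'
print('beaker',px(f,279,222,.058),px(f,280,206,.003),'dish',px(f,67,83,.013),px(f,67,88,0.0),'wv',px(f,163,90,.047),px(f,178,93,0.0),'red',px(f,245,130,.047))
print('bottle',px(f,475,103,.098),'L',px(f,428,107,.015),'hole',px(f,435,108,.02),proj(f,[.583,-.062,.098]),proj(f,[.5825,-.0616,.015]))
E
```

```text
beaker [0.4316 0.008 ] [0.4305 0.0065] dish [0.4385 0.2526] [0.4312 0.2596] wv [0.4764 0.1371] [0.4767 0.1401] red [0.4786 0.0642]
bottle [ 0.5785 -0.0592] L [ 0.5798 -0.0621] hole [ 0.5817 -0.0666] [480.4 100.2] [428.9 104.3]
```

Call:
step_arm(
  series=[
    [0,0,0,0,0,30,1],
    [0,0,0,0,0,60,1],
    [0,0,0,0,0,85,1],
    [0,0,0,0,0,100,1],
    [0,0,0,0,0,100,-0.1],
  ],
)

```text
t: 7.17
position: [0.43, 0.0059, 0.0273]
ee_rot: [[0.865, 0.502, -0.004], [0.502, -0.865, 0.0], [-0.003, -0.002, -1.0]]
ft_force: [-0.5, -0.1, -0.3]
finger_gap: 0.961
```

Call:
step_arm(
  series=[
    [0,0,0,0,0,0,-1],
    [0,0,0,0,0,0,-1],
    [0,0,0,0,0,0,-1],
    [0,0,0,0,0,0,-1],
    [0,0,0,0,0,0,-1],
  ],
)

```text
t: 7.58
position: [0.4315, 0.006, 0.0302]
ee_rot: [[0.866, 0.5, 0.002], [0.5, -0.866, -0.0], [0.001, 0.001, -1.0]]
ft_force: [-0.9, -0.2, -0.6]
finger_gap: 0.614
```

Call:
step_arm(
  series=[
    [0,0,0,0,0,0,-1],
    [0,0,0,0,0,0,-1],
    [0,0,0,0,0,-20,-1],
    [0,0,0,0,0,-60,-1],
    [0,0,0,0,0,-100,-1],
  ],
)

```text
t: 8.0
position: [0.43, 0.0061, 0.13]
ee_rot: [[0.866, 0.5, -0.003], [0.5, -0.866, 0.0], [-0.003, -0.002, -1.0]]
ft_force: [0.5, 0.3, 0.1]
finger_gap: 0.459
```

```bash
python3 - <<'E'
from h import *
s=env.state(); print(s['t'],s['position'],s['finger_gap'],s['ft_force'])
snap('wrist','wrist_7.png');snap('side','side_7.png')
a=cv2.imread('pics/side_7.png')[120:240,180:300]; b=cv2.imread('pics/wrist_7.png')
cv2.imwrite('pics/c7.png',np.hstack([cv2.resize(a,(400,400),interpolation=cv2.INTER_CUBIC),b[0:400,80:480]]))
for z in(.1,.158): print(proj('side_7',[*s['position'][:2],z]),proj('wrist_7',[*s['position'][:2],z]))
E
```

```text
8.0 [0.42995508 0.00606536 0.13004391] 0.4593580146457729 [0.49143036 0.3038044  0.14402921]
[226.2 188.6] [280.3 243.4]
[224.8 172.1] [280.6 286.2]
```

View pics/c7.png

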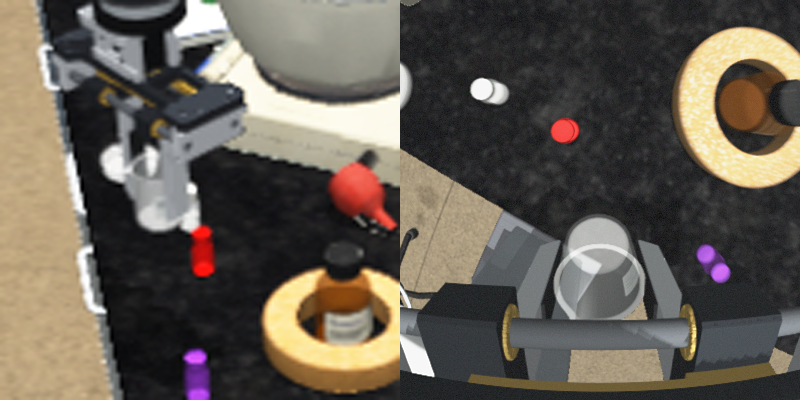

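Grasp is good: base at (278,247) against a predicted (280,243), and the beaker is upright. I'll lift, turn back and carry it to the midpoint (0.587,-0.187).

Call:
step_arm(
  series=[
    [0,0,0,0,0,-40,-1],
    [0,0,-6,6,37,-60,-1],
    [0,0,-12,12,74,-60,-1],
    [0,0,-18,18,110,-60,-1],
    [0,0,-24,24,147,-60,-1],
  ],
)

```text
t: 8.52
position: [0.5261, -0.1107, 0.1892]
ee_rot: [[0.583, 0.812, 0.0], [0.812, -0.583, -0.0], [0.0, 0.0, -1.0]]
ft_force: [0.3, 1.2, -0.5]
finger_gap: 0.459
```

```bash
python3 - <<'E'
from h import *
s=env.state(); R=s['ee_rot']; print(s['position'],R[:,1]); d=np.array([.587,-.187,.19])-s['position']; print(R.T@d*1000)
E
```

```text
[ 0.52610273 -0.11070528  0.18923107] [ 8.12270462e-01 -5.83280847e-01  3.86443606e-04]
[-26.45161247  93.96660295  -0.73713396]
```

Call:
step_arm(
  series=[
    [0,0,-7,-9,32,0,-1],
    [0,0,-14,-18,64,0,-1],
    [0,0,-21,-26,94,0,-1],
    [0,0,-28,-26,94,0,-1],
    [0,0,-35,-26,94,0,-1],
  ],
)

```text
t: 8.93
position: [0.5862, -0.1869, 0.1875]
ee_rot: [[0.013, 1.0, -0.002], [1.0, -0.013, 0.001], [0.001, -0.002, -1.0]]
ft_force: [-0.0, 0.0, -0.2]
finger_gap: 0.462
```

```bash
python3 - <<'E'
from h import *
snap('wrist','wrist_8.png')
s=env.state(); R=s['ee_rot']; print(s['position'],R[:,1]); d=np.array([.587,-.187,.03])-s['position']; print(R.T@d*1000)
f='wrist_8'
for P in [[.582,-.062,.015],[.592,-.312,.0135]]: print(proj(f,P))
E
```

```text
[ 0.58596802 -0.18616591  0.18782364] [ 0.99999446 -0.00276896 -0.00184992]
[ -0.94387477   1.32624782 157.82082455]
[274.6  79.1]
[286.4 298.9]
```

View pics/wrist_8.png

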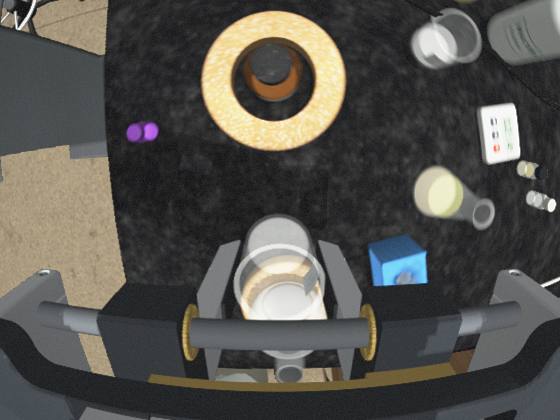

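The large ring is at (274,80), as predicted, and the small ring shows behind the beaker. I'll check clearances to the rack corner (372,243) and the conical flask.

```bash
python3 - <<'E'
from h import *
f='wrist_8'
print('rack',px(f,372,243,.06),px(f,372,243,.0),px(f,428,240,.06),'flask base',px(f,438,190,0),'top',px(f,484,213,.107),'lb',px(f,430,47,0))
E
```

```text
rack [ 0.6768 -0.2242] [ 0.6951 -0.2472] [ 0.739  -0.2232] flask base [ 0.7764 -0.1825] top [ 0.772  -0.1819] lb [ 0.762  -0.0119]
```

Call:
step_arm(
  series=[
    [0,0,0,0,0,35,-1],
    [0,0,0,0,0,70,-1],
    [0,0,0,0,0,105,-1],
    [0,0,0,0,0,135,-1],
    [0,0,0,0,0,145,-1],
  ],
)

```text
t: 9.4
position: [0.5838, -0.1846, 0.0394]
ee_rot: [[0.02, 1.0, -0.006], [1.0, -0.02, 0.002], [0.002, -0.006, -1.0]]
ft_force: [-1.6, 0.4, -1.0]
finger_gap: 0.463
```

Call:
step_arm(
  series=[
    [0,0,0,0,0,7,-1],
    [0,0,0,0,0,13,-1],
    [0,0,0,0,0,14,-1],
    [0,0,0,0,0,14,-1],
    [0,0,0,0,0,14,-1],
  ],
)

```text
t: 9.82
position: [0.5867, -0.1858, 0.0319]
ee_rot: [[0.018, 1.0, 0.002], [1.0, -0.018, -0.001], [-0.001, 0.002, -1.0]]
ft_force: [-0.5, 0.1, -0.0]
finger_gap: 0.46
```

Call:
step_arm(
  series=[
    [0,0,0,0,0,2,-1],
    [0,0,0,0,0,2,-1],
    [0,0,0,0,0,2,-1],
    [0,0,0,0,0,2,0.5],
    [0,0,0,0,0,2,0.5],
  ],
)

```text
t: 10.23
position: [0.5861, -0.1856, 0.0286]
ee_rot: [[0.018, 1.0, 0.0], [1.0, -0.018, -0.0], [-0.0, 0.0, -1.0]]
ft_force: [-0.2, 0.5, 0.1]
finger_gap: 0.564
```

Call:
step_arm(
  series=[
    [0,0,0,0,0,0,0.5],
    [0,0,0,0,0,0,0.5],
    [0,0,0,0,0,0,0.5],
    [0,0,0,0,0,-40,0.5],
    [0,0,0,0,0,-80,0.5],
  ],
)

```text
t: 10.65
position: [0.5848, -0.1851, 0.1073]
ee_rot: [[0.018, 1.0, -0.005], [1.0, -0.018, 0.002], [0.002, -0.005, -1.0]]
ft_force: [0.1, -0.5, 0.8]
finger_gap: 0.753
```

Call:
step_arm(
  series=[
    [0,0,0,0,0,-40,1],
    [0,0,0,0,0,-80,1],
    [0,0,0,0,0,-110,1],
    [0,0,0,35,-20,-110,1],
    [0,0,0,70,-40,-110,1],
  ],
)

```text
t: 11.07
position: [0.5474, -0.1152, 0.22]
ee_rot: [[0.02, 1.0, 0.003], [1.0, -0.02, -0.001], [-0.001, 0.003, -1.0]]
ft_force: [-0.2, 1.3, -0.2]
finger_gap: 0.995
```

```bash
python3 - <<'E'
from h import *
snap('wrist','wrist_9.png')
s=env.state(); R=s['ee_rot']; print(s['t'],s['position'],R[:,1],s['finger_gap'])
f='wrist_9'
for P in [[.582,-.062,.015],[.592,-.312,.0135],[.587,-.187,.0],[.587,-.187,.058]]: print(proj(f,P))
E
```

```text
11.1167 [ 0.54400496 -0.10927705  0.21873031] [ 9.99869284e-01 -1.61565961e-02 -6.16572097e-04] 0.9988840209351647
[308.7 144.7]
[314.2 329.6]
[311.5 243.3]
[316.5 261.7]
```

View pics/wrist_9.png

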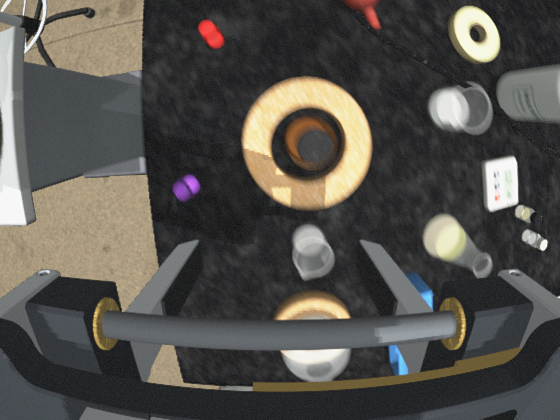

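Beaker base (309,239) and rim (312,260) are within 4 px (about 4 mm) of the prediction; ring and bottle are fine. Before going to the dish I'll check where the mixer bowl reaches.

```bash
python3 - <<'E'
from h import *
for z in(.1,.2,.3): print(z,'side bowl left',px('side_1',240,100,z),'bottom',px('side_1',282,145,z),'scene bowl L',px('scene_1',122,128,z),'R',px('scene_1',223,128,z),'near',px('scene_1',175,168,z))
E
```

```text
0.1 side bowl left [0.5697 0.5736] bottom [0.6481 0.2083] scene bowl L [0.7733 0.6514] R [0.9487 0.3552] near [0.5875 0.2489]
0.2 side bowl left [0.5385 0.3661] bottom [0.6072 0.046 ] scene bowl L [0.5472 0.3829] R [0.6827 0.154 ] near [0.4037 0.0719]
0.3 side bowl left [0.5073 0.1587] bottom [ 0.5663 -0.1164] scene bowl L [0.3211 0.1143] R [ 0.4168 -0.0472] near [ 0.2198 -0.1052]
```

```bash
python3 - <<'E'
from h import *
def tri(a,b):
    A=[];B=[]
    for f,uv in((('scene_1'),a),('side_1',b)):
        i=np.load('pics/'+f+'.png.npy',allow_pickle=True).item(); o,d=ray(i,*uv,f.split('_')[0]); d/=np.linalg.norm(d); P=np.eye(3)-np.outer(d,d); A.append(P);B.append(P@o)
    return np.linalg.lstsq(np.vstack(A),np.hstack(B),rcond=None)[0]
print(tri((172,120),(282,97)))
a=cv2.imread('pics/scene_1.png')[60:220,90:250]; b=cv2.imread('pics/side_5.png')[60:220,180:340]
cv2.imwrite('pics/c9.png',np.hstack([cv2.resize(x,(400,400),interpolation=cv2.INTER_CUBIC) for x in(a,b)]))
E
```

```text
[0.67955932 0.33310591 0.20349401]
```

View pics/c9.png

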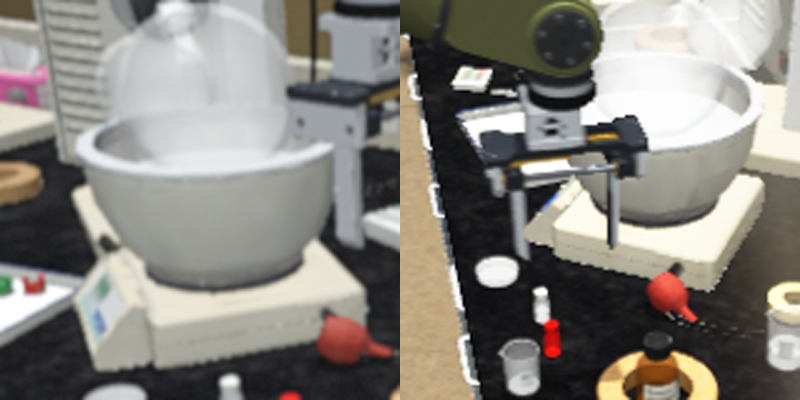

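Bowl rim centre is about (0.68,0.33,0.20), radius 0.15, so jaws along y with the camera on the robot's side (-90° turn) stay clear at the dish.

Call:
step_arm(
  series=[
    [0,0,-7,36,-15,0,1],
    [0,0,-14,72,-30,0,1],
    [0,0,-21,108,-45,0,1],
    [0,0,-28,144,-60,0,1],
    [0,0,-35,180,-75,0,1],
  ],
)

```text
t: 11.53
position: [0.4743, 0.0678, 0.2185]
ee_rot: [[-0.564, 0.826, 0.0], [0.826, 0.564, 0.0], [-0.0, 0.0, -1.0]]
ft_force: [1.3, 0.2, 0.2]
finger_gap: 1.001
```

```bash
cat >> h.py <<'E'
def go(x,y,z,th=None):
    s=env.state(); R=s['ee_rot']; d=R.T@(np.array([x,y,z])-s['position'])*1000
    a=np.degrees(np.arctan2(-R[1,1],R[0,1])); print('t',round(s['t'],2),'pos',s['position'].round(4),'theta',a.round(1),'gap',s['finger_gap'].round(3),'F',s['ft_force'].round(1),'-> shift',d.round(1))
E
python3 -c "
from h import *
go(.437,.25,.15)"
```

```text
Traceback (most recent call last):
  File "h.py", line 21, in go
    a=np.degrees(np.arctan2(-R[1,1],R[0,1])); print('t',round(s['t'],2),'pos',s['position'].round(4),'theta',a.round(1),'gap',s['finger_gap'].round(3),'F',s['ft_force'].round(1),'-> shift',d.round(1))
                                                                                                                              ^^^^^^^^^^^^^^^^^^^^^
AttributeError: 'float' object has no attribute 'round'
```

Call:
step_arm(
  series=[
    [0,0,-7,34,14,0,1],
    [0,0,-14,68,28,0,1],
    [0,0,-21,102,43,0,1],
    [0,0,-28,136,57,0,1],
    [0,0,-35,171,72,0,1],
  ],
)

```text
t: 11.95
position: [0.4387, 0.25, 0.2186]
ee_rot: [[-0.936, 0.353, 0.0], [0.353, 0.936, 0.0], [-0.0, 0.0, -1.0]]
ft_force: [1.3, -0.2, 0.8]
finger_gap: 1.001
```

Call:
step_arm(
  series=[
    [0,0,-7,0,0,25,1],
    [0,0,-14,0,0,50,1],
    [0,0,-20,0,0,70,1],
    [0,0,-20,0,0,70,1],
    [0,0,-20,0,0,70,1],
  ],
)

```text
t: 12.37
position: [0.4393, 0.2483, 0.1484]
ee_rot: [[-1.0, 0.021, -0.001], [0.021, 1.0, -0.001], [0.001, -0.001, -1.0]]
ft_force: [0.7, 0.3, 0.5]
finger_gap: 1.0
```

```bash
sed -i "s/s\['finger_gap'\].round(3)/round(float(s['finger_gap']),3)/" h.py
python3 -c "
from h import *
snap('wrist','wrist_10.png')
go(.437,.25,.016)
print(proj('wrist_10',[.437,.25,.015]),proj('wrist_10',[.477,.139,.047]))"
```

```text
t 12.42 pos [0.4399 0.2485 0.1494] theta -88.8 gap 1.002 F [0.8 0.8 0.8] -> shift [  3.    1.4 133.4]
[280.4 204.5] [162.7 257. ]
```

View pics/wrist_10.png

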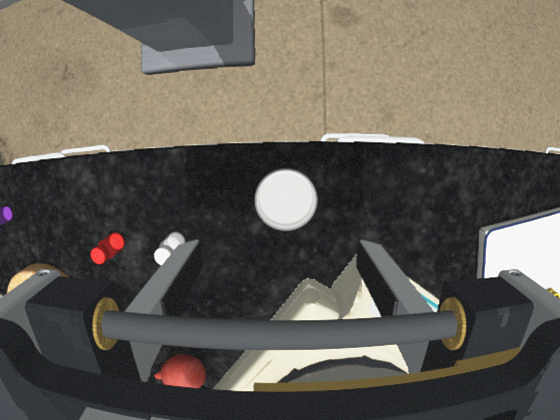

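Dish centre (286,199). The mixer base corner is at (315,280).

```bash
python3 -c "
from h import *
f='wrist_10'
d=px(f,286,199,.013); print(d,[px(f,315,280,z) for z in(.0,.05,.09)],'wv',px(f,162,257,.047),px(f,176,240,0))
go(d[0],d[1],.017)"
```

```text
[0.4322 0.2555] [array([0.5255, 0.2858]), array([0.4999, 0.2802]), array([0.4794, 0.2757])] wv [0.477  0.1383] [0.477  0.1379]
t 12.42 pos [0.4399 0.2485 0.1494] theta -88.8 gap 1.002 F [0.8 0.8 0.8] -> shift [  7.9   6.8 132.4]
```

Call:
step_arm(
  series=[
    [0,0,0,8,7,30,1],
    [0,0,0,8,7,60,1],
    [0,0,0,8,7,90,1],
    [0,0,0,8,7,110,1],
    [0,0,0,8,7,120,0.7],
  ],
  force=12,
)

```text
t: 12.83
position: [0.4316, 0.2553, 0.0276]
ee_rot: [[-1.0, 0.021, -0.001], [0.021, 1.0, -0.0], [0.001, -0.0, -1.0]]
ft_force: [0.1, -0.9, -1.0]
finger_gap: 0.958
```

Call:
step_arm(
  series=[
    [0,0,0,0,0,6,0.6],
    [0,0,0,0,0,12,0.5],
    [0,0,0,0,0,12,-1],
    [0,0,0,0,0,12,-1],
    [0,0,0,0,0,12,-1],
  ],
)

```text
t: 13.25
position: [0.4322, 0.2558, 0.0175]
ee_rot: [[-1.0, 0.018, 0.002], [0.018, 1.0, 0.001], [-0.002, 0.001, -1.0]]
ft_force: [0.4, 0.4, 1.5]
finger_gap: 0.626
```

Call:
step_arm(
  series=[
    [0,0,0,0,0,0,-1],
    [0,0,0,0,0,0,-1],
    [0,0,0,0,0,0,-1],
    [0,0,0,0,0,0,-1],
    [0,0,0,0,0,0,-1],
  ],
)

```text
t: 13.67
position: [0.4322, 0.2558, 0.0175]
ee_rot: [[-1.0, 0.018, 0.002], [0.018, 1.0, 0.001], [-0.002, 0.001, -1.0]]
ft_force: [-0.3, 0.1, 7.7]
finger_gap: 0.623
```

Call:
step_arm(
  series=[
    [0,0,0,0,0,-10,-1],
    [0,0,0,0,0,-30,-1],
    [0,0,0,0,0,-60,-1],
    [0,0,0,0,0,-95,-1],
    [0,0,0,0,0,-130,-1],
  ],
)

```text
t: 14.08
position: [0.4311, 0.2553, 0.1486]
ee_rot: [[-1.0, 0.017, -0.0], [0.017, 1.0, -0.0], [0.0, -0.0, -1.0]]
ft_force: [-0.1, 0.3, 0.1]
finger_gap: 0.627
```

```bash
python3 -c "
from h import *
snap('wrist','wrist_11.png');snap('side','side_11.png')
a=cv2.imread('pics/side_11.png')[80:200,160:280]; b=cv2.imread('pics/wrist_11.png')
cv2.imwrite('pics/c11.png',np.hstack([cv2.resize(a,(400,400),interpolation=cv2.INTER_CUBIC),b[0:400,80:480]]))
go(.486,-.189,.147)
s=env.state()['position']; print(proj('wrist_11',[s[0],s[1],s[2]-.003]))"
```

```text
t 14.18 pos [0.4335 0.2565 0.1525] theta -89.0 gap 0.627 F [ 0.2  0.4 -0.6] -> shift [ -60.2 -444.6    4.1]
[280.5 269.4]
```

View pics/c11.png

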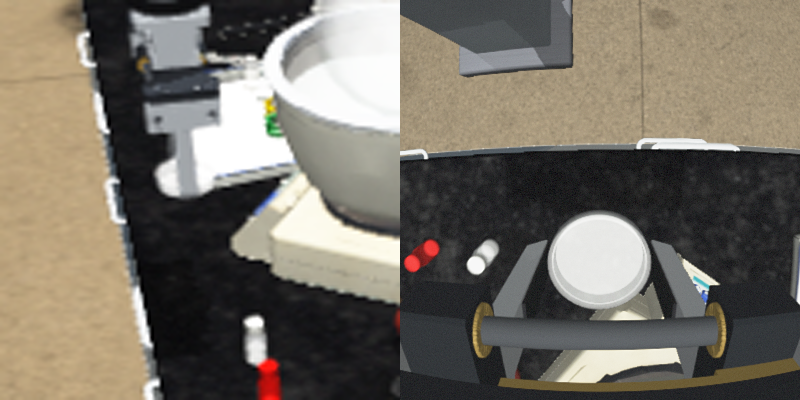

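The dish is held flat, centre about (280,260), which is roughly 4 mm toward the robot from the TCP. I'll carry it over and correct for that.

Call:
step_arm(
  series=[
    [0,0,0,-5,-38,0,-1],
    [0,0,0,-10,-76,0,-1],
    [0,0,0,-15,-114,0,-1],
    [0,0,0,-20,-152,0,-1],
    [0,0,0,-26,-190,0,-1],
  ],
)

```text
t: 14.6
position: [0.4537, 0.0635, 0.1465]
ee_rot: [[-1.0, 0.017, -0.0], [0.017, 1.0, 0.0], [0.0, 0.0, -1.0]]
ft_force: [-0.2, -0.1, 0.9]
finger_gap: 0.623
```

Call:
step_arm(
  series=[
    [0,0,0,-5,-38,0,-1],
    [0,0,0,-10,-76,0,-1],
    [0,0,0,-15,-114,0,-1],
    [0,0,0,-20,-152,0,-1],
    [0,0,0,-26,-190,0,-1],
  ],
)

```text
t: 15.02
position: [0.4764, -0.1272, 0.1465]
ee_rot: [[-1.0, 0.018, -0.0], [0.018, 1.0, 0.0], [0.0, 0.0, -1.0]]
ft_force: [0.3, 0.7, 0.7]
finger_gap: 0.627
```

Call:
step_arm(
  series=[
    [0,0,0,-6,-32,0,-1],
    [0,0,0,-12,-64,0,-1],
    [0,0,0,-12,-64,0,-1],
    [0,0,0,-12,-64,0,-1],
    [0,0,0,-12,-64,0,-1],
  ],
)

```text
t: 15.43
position: [0.4875, -0.189, 0.1462]
ee_rot: [[-1.0, 0.018, -0.001], [0.018, 1.0, 0.001], [0.001, 0.001, -1.0]]
ft_force: [-0.3, 0.1, -0.4]
finger_gap: 0.624
```

```bash
python3 -c "
from h import *
print('dish in grip',px('wrist_11',280,260,.1505))
snap('wrist','wrist_12.png')
go(.490,-.189,.017)"
```

```text
dish in grip [0.4272 0.2564]
t 15.48 pos [ 0.4876 -0.1886  0.1463] theta -89.0 gap 0.62 F [ 0.1  0.6 -0. ] -> shift [ -2.5  -0.4 129.3]
```

View pics/wrist_12.png

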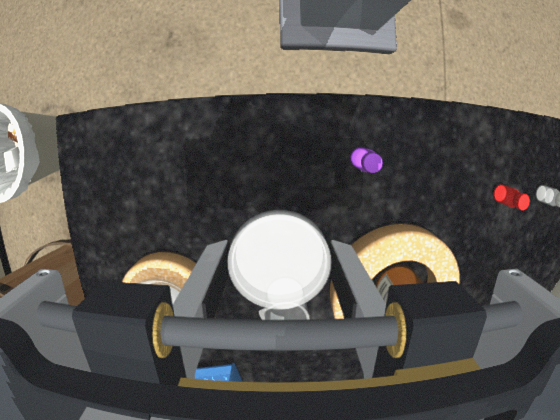

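Dish is centred at (280,259) with the beaker rim just beyond at about (288,312), lined up. Lower it.

Call:
step_arm(
  series=[
    [0,0,0,-3,0,30,-1],
    [0,0,0,-3,0,60,-1],
    [0,0,0,-3,0,90,-1],
    [0,0,0,-3,0,110,-1],
    [0,0,0,-3,0,120,-1],
  ],
)

```text
t: 15.9
position: [0.4898, -0.1878, 0.0241]
ee_rot: [[-1.0, 0.016, -0.003], [0.016, 1.0, 0.002], [0.003, 0.001, -1.0]]
ft_force: [-1.5, 0.1, -0.7]
finger_gap: 0.625
```

Call:
step_arm(
  series=[
    [0,0,0,0,0,5,-1],
    [0,0,0,0,0,9,-1],
    [0,0,0,0,0,9,-1],
    [0,0,0,0,0,9,0.5],
    [0,0,0,0,0,9,0.5],
  ],
)

```text
t: 16.32
position: [0.4914, -0.1897, 0.0185]
ee_rot: [[-1.0, 0.017, 0.002], [0.017, 1.0, -0.001], [-0.002, -0.001, -1.0]]
ft_force: [0.8, 0.2, -0.2]
finger_gap: 0.728
```

Call:
step_arm(
  series=[
    [0,0,0,0,0,0,0.5],
    [0,0,0,0,0,0,0.5],
    [0,0,0,0,0,0,0.5],
    [0,0,0,0,0,-40,0.5],
    [0,0,0,0,0,-80,0.5],
  ],
)

```text
t: 16.73
position: [0.4896, -0.189, 0.0969]
ee_rot: [[-1.0, 0.018, -0.004], [0.018, 1.0, 0.002], [0.004, 0.002, -1.0]]
ft_force: [0.7, -0.8, 0.7]
finger_gap: 0.748
```

Call:
step_arm(
  series=[
    [0,0,0,0,0,-40,0],
    [0,0,0,0,37,-80,0],
    [0,0,0,0,74,-80,0],
    [0,0,0,0,111,-80,0],
    [0,0,0,0,148,-80,0],
  ],
)

```text
t: 17.15
position: [0.4934, -0.0398, 0.1787]
ee_rot: [[-1.0, 0.018, 0.002], [0.018, 1.0, -0.0], [-0.002, -0.0, -1.0]]
ft_force: [0.1, 0.1, -0.1]
finger_gap: 0.504
```

```bash
python3 -c "
from h import *
snap('wrist','wrist_13.png');snap('side','side_13.png')
a=cv2.imread('pics/side_13.png')[190:310,210:330]; b=cv2.imread('pics/wrist_13.png')
cv2.imwrite('pics/c13.png',np.hstack([cv2.resize(a,(400,400),interpolation=cv2.INTER_CUBIC),b[0:400,0:400]]))
go(.477,.1385,.15)
print(proj('side_13',[.486,-.189,.015]),proj('wrist_13',[.486,-.189,.015]))"
```

```text
t 17.25 pos [ 0.4933 -0.0376  0.1779] theta -89.2 gap 0.499 F [-0.4 -0.8  0.5] -> shift [ 18.6 175.9  28. ]
[259.1 251.6] [143.4 196. ]
```

View pics/c13.png

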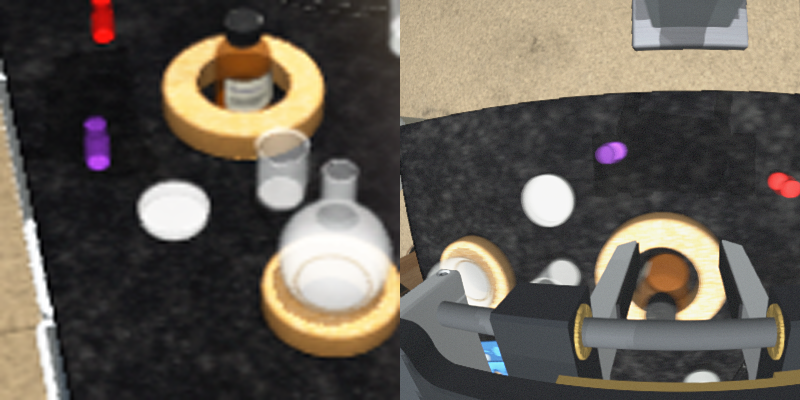

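Dish in the side view is at (262,251) against a predicted (259,252); wrist (147,200) against (143,196), so within about 3 mm. Now the white vial.

Call:
step_arm(
  series=[
    [0,0,0,4,36,0,0],
    [0,0,0,8,72,0,0],
    [0,0,0,12,108,0,0],
    [0,0,0,16,144,10,0],
    [0,0,0,18,176,28,0],
  ],
)

```text
t: 17.67
position: [0.479, 0.1363, 0.1508]
ee_rot: [[-1.0, 0.018, 0.003], [0.018, 1.0, 0.001], [-0.003, 0.001, -1.0]]
ft_force: [0.8, 0.1, -0.2]
finger_gap: 0.501
```

Call:
step_arm(
  series=[
    [0,0,0,0,0,20,0],
    [0,0,0,0,0,40,0],
    [0,0,0,0,0,40,0],
    [0,0,0,0,0,40,0],
    [0,0,0,0,0,40,0],
  ],
)

```text
t: 18.08
position: [0.4791, 0.1343, 0.1106]
ee_rot: [[-1.0, 0.018, 0.001], [0.018, 1.0, 0.0], [-0.001, 0.0, -1.0]]
ft_force: [-0.2, -0.2, 0.2]
finger_gap: 0.501
```

```bash
python3 -c "
from h import *
print('dish',px('wrist_13',147,200,.012),px('side_13',262,251,.012))
snap('wrist','wrist_14.png')
go(.477,.1385,.028)
print(proj('wrist_14',[.477,.1385,.047]),proj('wrist_14',[.477,.1385,.0]))"
```

```text
dish [ 0.4914 -0.1864] [ 0.4947 -0.1855]
t 18.13 pos [0.4793 0.1343 0.1108] theta -89.0 gap 0.497 F [ 0.6 -0.8  0.1] -> shift [ 2.5  4.1 82.8]
[284.  226.7] [283.2 210.5]
```

The picture limit is reached, so I'll use image code on the vial cap.

```bash
cat >> h.py <<'E'
def blob(f,c,r=45,lo=170,sat=40):
    im=cv2.imread('pics/'+f+'.png'); h=cv2.cvtColor(im,cv2.COLOR_BGR2HSV); m=((h[...,2]>lo)&(h[...,1]<sat)).astype(np.uint8)
    n,l,st,ce=cv2.connectedComponentsWithStats(m)
    for k in range(1,n):
        if st[k,4]>25 and np.hypot(*(ce[k]-c))<r: print('blob',ce[k].round(1),st[k])
E
python3 -c "
from h import *
for lo in(150,200,225): print(lo); blob('wrist_14',(284,222),lo=lo)"
```

```text
150
blob [284.4 218.6] [272 200  26  38 784]
200
blob [284.5 218.6] [273 201  24  36 732]
225
blob [284.5 219. ] [273 201  24  36 666]
```

The blob centre (284.4,218.6) matches the predicted vial (about 283.6,218.6). Descend and grip.

Call:
step_arm(
  series=[
    [0,0,0,2,4,0,0],
    [0,0,0,2,4,30,0],
    [0,0,0,2,4,60,0],
    [0,0,0,2,4,78,0],
    [0,0,0,2,4,83,0],
  ],
  force=8,
)

```text
t: 18.55
position: [0.4755, 0.1385, 0.0246]
ee_rot: [[-1.0, 0.018, -0.003], [0.018, 1.0, -0.001], [0.003, -0.001, -1.0]]
ft_force: [-1.2, 0.1, -0.4]
finger_gap: 0.495
```

Call:
step_arm(
  series=[
    [0,0,0,0,0,0,-1],
    [0,0,0,0,0,0,-1],
    [0,0,0,0,0,0,-1],
    [0,0,0,0,0,0,-1],
    [0,0,0,0,0,0,-1],
  ],
)

```text
t: 18.97
position: [0.4773, 0.1389, 0.0276]
ee_rot: [[-1.0, 0.017, 0.002], [0.017, 1.0, 0.0], [-0.002, 0.0, -1.0]]
ft_force: [-0.7, -0.6, 6.7]
finger_gap: 0.222
```

Call:
step_arm(
  series=[
    [0,0,0,0,0,0,-1],
    [0,0,0,0,0,0,-1],
    [0,0,0,0,0,0,-1],
    [0,0,0,0,0,0,-1],
    [0,0,0,0,0,0,-1],
  ],
)

```text
t: 19.38
position: [0.4773, 0.1389, 0.0276]
ee_rot: [[-1.0, 0.018, 0.002], [0.018, 1.0, 0.0], [-0.002, 0.0, -1.0]]
ft_force: [-0.0, -0.2, 8.1]
finger_gap: 0.226
```

```bash
python3 -c "
from h import *
go(.477,.1385,.15)"
```

```text
t 19.38 pos [0.4773 0.1389 0.0276] theta -89.0 gap 0.226 F [-0.  -0.2  8.1] -> shift [   0.    -0.3 -122.4]
```

Call:
step_arm(
  series=[
    [0,0,0,0,0,-15,-1],
    [0,0,0,0,0,-45,-1],
    [0,0,0,0,0,-80,-1],
    [0,0,0,0,0,-110,-1],
    [0,0,0,0,0,-120,-1],
  ],
)

```text
t: 19.8
position: [0.478, 0.1391, 0.1511]
ee_rot: [[-1.0, 0.017, 0.006], [0.017, 1.0, 0.001], [-0.006, 0.001, -1.0]]
ft_force: [0.6, 1.3, 1.3]
finger_gap: 0.218
```

Call:
step_arm(
  series=[
    [0,0,0,-2,-36,0,-1],
    [0,0,0,-4,-72,0,-1],
    [0,0,0,-6,-108,0,-1],
    [0,0,0,-8,-144,0,-1],
    [0,0,0,-10,-180,0,-1],
  ],
)

```text
t: 20.22
position: [0.483, -0.043, 0.1463]
ee_rot: [[-1.0, 0.017, 0.0], [0.017, 1.0, 0.0], [-0.0, 0.0, -1.0]]
ft_force: [0.3, 0.4, -0.8]
finger_gap: 0.223
```

Call:
step_arm(
  series=[
    [0,0,0,-2,-36,0,-1],
    [0,0,0,-4,-72,0,-1],
    [0,0,0,-6,-108,0,-1],
    [0,0,0,-9,-126,0,-1],
    [0,0,0,-9,-126,0,-1],
  ],
)

```text
t: 20.63
position: [0.49, -0.1707, 0.146]
ee_rot: [[-1.0, 0.021, -0.0], [0.021, 1.0, -0.0], [0.0, -0.0, -1.0]]
ft_force: [-1.1, 0.5, 0.5]
finger_gap: 0.222
```

```bash
python3 -c "
from h import *
go(.491,-.1865,.043)
snap('wrist','wrist_15.png');snap('side','side_15.png')
for P in [[.491,-.1865,.012],[.491,-.1865,.12],[.491,-.1865,.167]]: print(proj('wrist_15',P),proj('side_15',P))
blob('wrist_15',(280,235),60,150);print('side');blob('side_15',(262,240),35,150)"
```

```text
t 20.63 pos [ 0.49   -0.1707  0.146 ] theta -88.8 gap 0.222 F [-1.1  0.5  0.5] -> shift [ -1.3 -15.8 103. ]
[262.1 207.9] [260.7 251.5]
[253.6 249.9] [259.9 221.6]
[246.8 284.2] [259.5 207.5]
blob [263.6 217.2] [ 229  179   68   89 3687]
blob [247.4 250.8] [236 241  22  18 236]
blob [312.2 252.7] [304 244  17  19 158]
blob [276.4 284.5] [ 258  260   38   60 1350]
side
blob [283.4 217.1] [278 213  12  10  57]
blob [294.  244.4] [288 237  13  16 180]
blob [261.8 252.7] [252 244  21  18 295]
```

```bash
python3 -c "
from h import *
d=px('wrist_15',263,212,.012); print(d, px('wrist_15',263,212,.015))
im=cv2.imread('pics/wrist_15.png');h=cv2.cvtColor(im,cv2.COLOR_BGR2HSV);m=(h[...,2]>150)&(h[...,1]<40)
for r in range(180,246,6):
  x=np.nonzero(m[r,215:310])[0]+215; print(r,x.min(),x.max(),(x.min()+x.max())/2)
go(d[0]-.001,d[1],.043)"
```

```text
[ 0.4951 -0.1857] [ 0.4942 -0.1856]
180 250 269 259.5
186 240 279 259.5
192 234 285 259.5
198 231 288 259.5
204 230 289 259.5
210 229 290 259.5
216 230 289 259.5
222 232 287 259.5
228 237 283 260.0
234 244 281 262.5
240 267 291 279.0
t 20.73 pos [ 0.4899 -0.1676  0.146 ] theta -88.9 gap 0.224 F [-1.2  0.1 -1.1] -> shift [ -4.6 -18.  103. ]
```

```bash
python3 -c "
from h import *
snap('wrist','wrist_16.png')
im=cv2.imread('pics/wrist_16.png');h=cv2.cvtColor(im,cv2.COLOR_BGR2HSV);m=(h[...,2]>150)&(h[...,1]<40)
x=[(r,*(np.nonzero(m[r,205:310])[0][[0,-1]]+205)) for r in range(180,226,4) if m[r,205:310].any()]
pts=np.array([(a,r) for r,a,b in x]+[(b,r) for r,a,b in x],np.float32)
e=cv2.fitEllipse(pts); print(e); c=e[0]; d=px('wrist_16',*c,.013); print(d)
s=env.state()['position']
for z in(.118,.165): print('vial pred',proj('wrist_16',[s[0],s[1],z]))
blob('wrist_16',(270,270),60,150)
go(d[0],d[1],.043)"
```

```text
((256.1797180175781, 209.3415069580078), (60.132225036621094, 61.50849533081055), 148.7761688232422)
[ 0.4919 -0.189 ]
vial pred [279.4 247.1]
vial pred [279.5 280.5]
blob [260.9 217.4] [ 226  179   71   89 3692]
blob [247.2 251.6] [235 241  23  22 273]
blob [312.3 250.9] [304 243  18  16 164]
blob [275.9 284.3] [ 258  260   38   60 1330]
blob [259.8 316.3] [257 314   7   5  30]
t 20.78 pos [ 0.49   -0.167   0.1461] theta -89.0 gap 0.222 F [-0.4  0.1  0.2] -> shift [ -2.4 -22.  103.1]
```

Call:
step_arm(
  series=[
    [0,0,0,-2,-22,0,-1],
    [0,0,0,-2,-22,30,-1],
    [0,0,0,-2,-22,60,-1],
    [0,0,0,-2,-22,85,-1],
    [0,0,0,-2,-22,92,-1],
  ],
)

```text
t: 21.2
position: [0.4903, -0.1876, 0.0511]
ee_rot: [[-1.0, 0.016, -0.005], [0.016, 1.0, 0.002], [0.005, 0.002, -1.0]]
ft_force: [-0.6, 0.4, -0.2]
finger_gap: 0.224
```

Call:
step_arm(
  series=[
    [0,0,0,0,0,4,-1],
    [0,0,0,0,0,8,-1],
    [0,0,0,0,0,10,-1],
    [0,0,0,0,0,10,-1],
    [0,0,0,0,0,10,-1],
  ],
)

```text
t: 21.62
position: [0.4923, -0.1897, 0.0454]
ee_rot: [[-1.0, 0.017, 0.001], [0.017, 1.0, -0.001], [-0.001, -0.001, -1.0]]
ft_force: [0.7, -0.1, 0.9]
finger_gap: 0.219
```

```bash
python3 -c "
from h import *
go(.492,-.189,.0428)"
```

```text
t 21.62 pos [ 0.4923 -0.1897  0.0454] theta -89.0 gap 0.219 F [ 0.7 -0.1  0.9] -> shift [0.3 0.7 2.6]
```

Lower 2.5 mm more, let it settle, open gently and withdraw.

Call:
step_arm(
  series=[
    [0,0,0,0,0,1.5,-1],
    [0,0,0,0,0,2.5,-1],
    [0,0,0,0,0,2.5,-1],
    [0,0,0,0,0,2.5,-1],
    [0,0,0,0,0,2.5,-1],
  ],
)

```text
t: 22.03
position: [0.4922, -0.1898, 0.0426]
ee_rot: [[-1.0, 0.017, 0.001], [0.017, 1.0, -0.0], [-0.001, -0.0, -1.0]]
ft_force: [-0.5, 0.3, 5.3]
finger_gap: 0.221
```

Call:
step_arm(
  series=[
    [0,0,0,0,0,0,-0.4],
    [0,0,0,0,0,0,-0.3],
    [0,0,0,0,0,0,-0.1],
    [0,0,0,0,0,0,0.1],
    [0,0,0,0,0,0,0.1],
  ],
)

```text
t: 22.45
position: [0.4918, -0.1896, 0.0418]
ee_rot: [[-1.0, 0.017, -0.0], [0.017, 1.0, 0.0], [0.0, 0.0, -1.0]]
ft_force: [-0.0, -0.6, 0.2]
finger_gap: 0.528
```

Call:
step_arm(
  series=[
    [0,0,0,0,0,0,0.1],
    [0,0,0,0,0,-15,0.1],
    [0,0,0,0,0,-45,0.1],
    [0,0,0,0,0,-85,0.1],
    [0,0,0,0,0,-120,0.1],
  ],
)

```text
t: 22.87
position: [0.4916, -0.1895, 0.1637]
ee_rot: [[-1.0, 0.017, -0.0], [0.017, 1.0, 0.0], [0.0, 0.0, -1.0]]
ft_force: [0.4, -0.4, 0.4]
finger_gap: 0.549
```

Call:
step_arm(
  series=[
    [0,0,0,10,35,-30,0.1],
    [0,0,0,20,70,-40,0.1],
    [0,0,0,20,90,-40,0.1],
    [0,0,0,20,90,-40,0.1],
    [0,0,0,20,90,-40,0.1],
  ],
)

```text
t: 23.28
position: [0.4735, -0.0986, 0.2022]
ee_rot: [[-1.0, 0.016, 0.001], [0.016, 1.0, -0.0], [-0.001, -0.0, -1.0]]
ft_force: [-0.1, -0.6, -0.1]
finger_gap: 0.55
```

```bash
python3 -c "
from h import *
go(.47,-.1,.2)
snap('wrist','wrist_17.png');snap('side','side_17.png');snap('scene','scene_17.png')
for f in('wrist_17','side_17','scene_17'):
  c=proj(f,[.492,-.189,.013]); print(f,'dish',c,'vial',proj(f,[.492,-.189,.015]),proj(f,[.492,-.189,.062]),'beaker',proj(f,[.585,-.184,0]))
  blob(f,c,40,150)"
```

```text
t 23.28 pos [ 0.4735 -0.0986  0.2022] theta -89.1 gap 0.55 F [-0.1 -0.6 -0.1] -> shift [ 3.5 -1.4  2.2]
wrist_17 dish [200.8 211.7] vial [200.4 212.1] [189.9 224.2] beaker [213.6 279. ]
blob [200.6 211. ] [ 176  186   50   51 1983]
side_17 dish [261.3 251.8] vial [261.3 251.2] [260.9 238.6] beaker [293.3 248.6]
blob [261.7 251. ] [252 237  21  25 342]
blob [293.9 244.4] [288 237  13  16 170]
scene_17 dish [304.2 258.6] vial [304.2 257.8] [304.9 239.1] beaker [320.  243.4]
blob [321.4 235.3] [313 225  18  22 317]
blob [305.1 257. ] [292 237  27  34 556]
```

```bash
python3 -c "
from h import *
for f,rows,c0,c1 in(('side_17',range(233,263,2),245,280),('scene_17',range(233,273,3),285,312)):
  im=cv2.imread('pics/'+f+'.png');h=cv2.cvtColor(im,cv2.COLOR_BGR2HSV);m=(h[...,2]>150)&(h[...,1]<45)
  print(f,[(r,*(np.nonzero(m[r,c0:c1])[0][[0,-1]]+c0)) for r in rows if m[r,c0:c1].any()])
b=cv2.imread('pics/wrist_17.png',0)[190:245:4,172:230:4]; print(b)
for f in('side','scene'):
  d=cv2.absdiff(cv2.imread(f'pics/{f}_1.png',0),cv2.imread(f'pics/{f}_17.png',0))
  for n,P in(('flask',[.776,-.182,.04]),('lb',[.763,-.013,.035])):
    u,v=proj(f+'_17',P).astype(int); print(f,n,(d[v-12:v+12,u-8:u+8]>25).mean())
"
```

```text
side_17 [(237, np.int64(259), np.int64(263)), (239, np.int64(258), np.int64(264)), (241, np.int64(259), np.int64(263)), (243, np.int64(259), np.int64(263)), (245, np.int64(257), np.int64(267)), (247, np.int64(254), np.int64(270)), (249, np.int64(252), np.int64(271)), (251, np.int64(252), np.int64(272)), (253, np.int64(252), np.int64(272)), (255, np.int64(252), np.int64(271)), (257, np.int64(253), np.int64(270)), (259, np.int64(255), np.int64(268)), (261, np.int64(258), np.int64(265))]
scene_17 [(239, np.int64(302), np.int64(310)), (242, np.int64(302), np.int64(309)), (245, np.int64(303), np.int64(308)), (248, np.int64(302), np.int64(309)), (251, np.int64(299), np.int64(310)), (254, np.int64(293), np.int64(311)), (257, np.int64(292), np.int64(311)), (260, np.int64(292), np.int64(311)), (263, np.int64(293), np.int64(311)), (266, np.int64(294), np.int64(311)), (269, np.int64(298), np.int64(311))]
[[ 49  63  54  64 233 248 247 247 247 248 243  83  60  59  62]
 [ 77  67  65 248 247 247 247 247 247 247 247 250  91  61  52]
 [ 53  56 241 247 247 247 247 247 247 247 247 247 252  50  55]
 [ 66  73 246 247 247 247 247 247 247 247 247 247 247 125  51]
 [ 58 154 243 247 247 247 247 247 247 247 247 247 247 238  48]
 [ 62 213 243 247 247 247 247 247 247 247 247 247 247 253  48]
 [ 63 154 244 247 220 212 248 247 247 247 247 247 247 249  48]
 [ 68  77 246 247 247 248 202 248 247 247 247 247 247 233  61]
 [ 63  59 246 247 247 247 249 249 247 247 247 247 247  93  63]
 [ 52  66  69 248 247 247 247 247 247 247 247 247 243  62  78]
 [ 67  62  72 147 249 247 243 245 247 246 246 245  50  63  74]
 [ 69  73  72  54  52 199 241 246 245 245 158  55  61  54  58]
 [ 59  79  68  59  47  54  50  44  51  58  53  51  57  61  53]
 [ 57  64  62  56  47  57  50  54  49  60  48  46  64 170 184]]
side flask 0.0
side lb 0.0
scene flask 0.0
scene lb 0.0
```

In side and scene, the vial cap sits over the dish centre (columns 261 vs 262, and 306 vs 305) and is upright. The bystanders show no change. Handing in.

```bash
python3 -c "
from h import *
print(env.close_job())"
```

```text
the job is handed in; nothing more can be done
None
```

I laid out the bench as asked and handed it in at about 23 s of the 112 s allowed. Everything is released and the gripper is clear of the objects. All four placings were inside their limits at my last measurements, though no verdict is reported.

| Object | Last measured | Limit |
|---|---|---|
| Bottle in the large ring | about 4 mm from the ring's centre, on the bench | 12 mm |
| Small beaker midway between the rings | within about 4 mm | 13 mm |
| Dish in front of the ring line | about 95 mm, within a few mm sideways | 80–120 mm, 18 mm sideways |
| Dish to beaker | about 93–95 mm | 85–115 mm |
| White-capped vial on the dish | within 1 picture column of its centre, upright | 12 mm |
| Large beaker and conical flask | no change between first and last pictures | 15 mm |

- **Disagreements:** the side camera put the bottle cap up to 8 mm off in y, while the close wrist view put it at about 4 mm. The dish estimates differed by about 6 mm in x; the wrist fit is the one in the table.
- **Checks not seen by eye:** I used up the 16 picture views before gripping the vial. The vial steps and final checks were made by image code only. I did not re-measure the bottle after placing the beaker, or the beaker after placing the dish.

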